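Hold the tall glass test cell in the beam of the optical key reader

ROBOT

A 7-joint arm with a two-finger parallel gripper is mounted at the origin on the work surface. World frame = base frame: x ahead of the robot, y to its left, z up, the work surface at z = 0. Lengths are in m, angles in rad, forces in N, time in s.
With the tool pointing down it reaches from about 0.4 to 0.85 m from the base axis. Payload 4.5 kg.
Tool frame: the origin (TCP) lies between the finger pads; the fingertips stand bot.tip_extent ahead of it and the grasp point (between the pads) lies 6 mm ahead of it (bot.tip_extent is the distance from the TCP to the fingertips, in m); z points along the fingers, y is the line along which they close (so a half turn about z gives the same grasp; the last joint's range is limited). The gripper opens to 88 mm and grips with 3 to 60 N. Pads are 18 mm wide; open, the fingers measure 123 mm over their backs; the gripper's body (75 mm by 187 mm) begins 45 mm behind the grasp point.
Start: joints at [-1.093, 0.689, -0.195, 1.565, 0.157, 0.902, -0.215], TCP at [0.268, 0.564, 0.24] pointing down, gripper open.
Joint ranges: [-3.01, 3.01], [-0.46, 2.08], [-1.47, 1.51], [0.13, 2.56], [-1, 4.14], [0.04, 2.09], [-2.66, 2.66]. Speed limits (rad/s): [2.57, 2.57, 3.14, 3.14, 3.14, 3.14, 3.14].

INTERFACE

Orientations are given as a 3x3 rotation matrix whose columns are the frame's x, y, z axes.
In Python, from bench import bot gives the robot as it stands.
- The arm moves only by the tool drive_tool, never from a script. Its argument "targets" is a list of rows, each a list of 7 numbers: the closure, from -1 (fully open) to 1 (shut), then the shift along the tool's x, y, z as a fraction of full scale, then the turn, a rotation vector about the tool's x, y, z as a fraction of full scale. A call has 1 to 5 rows; each row shifts and turns the commanded pose from where the row before left it, along the tool's axes as they then stand; what a row does not reach is not made up. Full scale, the value 1, is 0.06 m for a shift and pi rad for a turn. A row lasts 1/8 s, in which the tool goes at most 62.5 mm and 10.7 degrees, less where a joint would pass 70% of its speed; a pose out of reach is approached as far as the arm can. A call with a number of a shift or a turn outside -1 to 1 is refused whole. A call with a gripper value outside its range is refused whole. The fingers move at their own pace and stop on an object; the grip force is fixed at half the most. Time passes only in rows, so rows that do not move let the fingers close. It gives the time, the measured TCP pose, the force, the opening and the grip force at its end, in the units of the state.
- bot.state(): the state, without advancing time (a new reading comes with each control period).
- bot.snapshot(name): name is "scene" or "side" or "wrist"; returns (picture, depth): 384x512x3 uint8, red, green, blue; 384x512 float32, m along the optical axis (not along the pixel's ray), 0 where there is no reading.
- bot.camera_info(name): a dict with "fx", "fy", "cx", "cy" (pixels), "k1" (the pictures are not rectified: a ray, as slopes to the right and down, at radius r is drawn at 1 + k1 r^2 times it, then the intrinsics apply), "extrinsics" (4x4, takes a point from camera to world coordinates); the wrist camera has in their place "T_tool_cam" (4x4, takes a point from camera to tool coordinates, whose origin is the TCP and whose axes are the flange's). Camera axes: x right, y down, z forward; pixel columns grow to the right and rows downward; lengths in m; the calibration is good to about 2 mm. A picture is of the moment at which its call begins: read the wrist's pose just before it. camera_info takes no time and is no camera call.
- bot.sign_off(): hands the job in; it is judged then, once.
The state is a dict: "time_s": time; "joint_pos": joint angles; "dq": joint speeds; "joint_efforts": joint torques, N m; "position": TCP position; "eef_rot": TCP orientation; "ft_force": force on the tool from outside, world axes, zero at the start; "moment": the same for the moment, N m; "finger_gap": opening from 0.0 (shut) to 1.0 (fully open); "gripper_force": force on a finger pad.
Only numpy, scipy, OpenCV 4.12 (cv2) and the standard library are available. Lean on these libraries where they do the work, as an engineer would, in place of code of your own. Each camera call takes 0.05 s, during which the arm holds its last target. There are 200 camera calls.

TASK

Two glass test cells stand in the cluttered parts tray: take the taller one with the fingers on its two broad frosted faces only (never on the clear windows), lift it out, leaving the other things in the tray where they are, and hold it upright in the light beam between the two heads of the optical key reader, so that the beam goes squarely in at one clear window and out at the other, through the middle of both. Touch the reader with neither the cell nor the robot. Finish while holding the cell still there: do not put it down or let go, the gripper alone carries it when the program ends.

Things in the scene. Friction and masses are not known exactly. Their poses are not given: they have to be found in the camera images.
- cell: the taller glass test cell, the one to take: an upright block 70 mm tall (z), 36 mm between its clear windows (+x and -x faces), 26 mm between its frosted faces (+y and -y, matt white, 30 mm wide, the only ones to grip), about 100 g, standing loose in the tray; a small grey cap fills its top. Origin at the centre of its underside
- cell_mid (a point): the middle of the tall cell, midway between the middles of its two windows, 35 mm above its underside; axes as cell
- cell_frost_a: the frosted plate on the tall cell's +y side, 30 x 4 x 70 mm, its outer face 13 mm from the cell's axis; origin at the plate's centre, axes as cell
- cell_frost_b: the same on the -y side
- cell_window_a: the clear window plate on the tall cell's +x side, 3 mm thick, 22 mm wide, 64 mm tall, its outer face 18 mm from the cell's axis; origin at the plate's centre. Do not touch with the fingers
- cell_window_b: the same on the -x side
- short_cell: the shorter glass cell, not wanted: same plan, 36 x 26 mm, but only 40 mm tall, standing loose in the tray; origin at the centre of its underside
- lock_plug: a brass lock plug, round, 33 mm across at the foot, 28 mm above, 44 mm tall, standing loose in the tray; origin at the centre of its underside
- key_a: a brass key blank lying flat in the tray, 65 mm long (its y), 26 mm wide, 4 mm thick, loose; origin on its underside near the middle
- key_b: another such key blank lying flat in the tray
- cutter_wheel: a dark steel cutter wheel, a ring 34 mm across and 10 mm thick, lying flat and loose in the tray; origin at the centre of its underside
- tray: an open wooden parts tray, fixed, 220 (its x) x 270 (its y) mm outside, walls 5 mm thick and 30 mm high, inner floor 5 mm above the table; origin at the centre of its underside. The cells and the lock plug stand at least 80 mm apart, centre to centre
- reader: the optical key reader, fixed: a flat grey base 100 (its x) x 250 (its y) x 18 mm with two white heads, orange on top, at its y ends, each 50 x 50 mm and 140 mm high over all, 140 mm free between them (133 between the lens rings), open above and at the sides. Origin at the centre of its underside
- beam_mid (a point): the middle of the light beam, a thin level red line from lens to lens along the reader's y, 110 mm above the table, midway between the heads; axes as reader
Things that resemble listed ones, but are neither listed nor needed, are in the scene too. What is shaped like the cell but green or red is not meant.

How it is judged:
By the outcome, as a careful person would: the job done as asked, in the order asked, and still so for the second after the job is handed in, while the arm keeps its last pose, push and grip.
It also fails if it takes over 40 s, if anything falls off the work surface, if the arm or the gripper's body presses on something with over 40 N, if the wrist force passes 120 N, or if a joint passes its speed limit or range.

## Working session

There is one attempt and no reset: what is moved stays moved. The work goes in short steps, Python scripts to look and compute and a tool call to move; the robot and the scene stay as the last step left them, time stands still between calls to the robot, and variables do not carry over. Pictures are saved under pics/ and viewed, at most 10 in all, crops included, and the job is handed in when it is done.

Besides the shell and the picture viewer there is one more tool, called after "Request:" by a JSON object that holds its "fn" and its "kwargs", one argument or row to a line. drive_tool: Moves the arm, as the interface text tells. Shift numbers are shares of 0.06 m and turn numbers shares of pi rad, none past 1 either way. Its arguments: {"type":"object","properties":{"targets":{"type":"array"}},"required":["targets"]}

```bash
mkdir -p pics; cat > h.py <<'E'
import numpy as np, cv2
from bench import bot
def snap(n):
    s=bot.state(); p,d=bot.snapshot(n); c=bot.camera_info(n)
    if 'extrinsics' in c: T=np.array(c['extrinsics'])
    else:
        W=np.eye(4);W[:3,:3]=s['eef_rot'];W[:3,3]=s['position'];T=W@np.array(c['T_tool_cam'])
    return p,d,c,T
def slopes(c,uv):
    uv=np.atleast_2d(np.array(uv,float))
    xd=(uv-[c['cx'],c['cy']])/[c['fx'],c['fy']]; x=xd.copy()
    for _ in range(20): x=xd/(1+c['k1']*(x**2).sum(1,keepdims=True))
    return x
def rayz(c,T,uv,z):
    s=slopes(c,uv); d=np.c_[s,np.ones(len(s))]@T[:3,:3].T; o=T[:3,3]
    return o+d*((z-o[2])/d[:,2])[:,None]
def pts(c,T,uv,d):
    s=slopes(c,uv); uv=np.atleast_2d(uv).astype(int); z=d[uv[:,1],uv[:,0]]
    return np.c_[s,np.ones(len(s))]*z[:,None]@T[:3,:3].T+T[:3,3]
def proj(c,T,P):
    q=(np.atleast_2d(P)-T[:3,3])@T[:3,:3]; x=q[:,:2]/q[:,2:]; x=x*(1+c['k1']*(x**2).sum(1,keepdims=True))
    return x*[c['fx'],c['fy']]+[c['cx'],c['cy']]
E
python3 - <<'E'
from h import *
for n in ('scene','side'):
    p,d,c,T=snap(n); cv2.imwrite(f'pics/{n}0.png',p[:,:,::-1]); np.savez(f'{n}0',p=p,d=d); print(n,T.round(3).tolist(),c['fx'],c['k1'])
s=bot.state();print(bot.tip_extent,s['eef_rot'],s['position'],s['finger_gap'],bot.camera_info('wrist'))
E
```

```text
scene [[0.61, 0.506, -0.61, 1.082], [0.793, -0.396, 0.463, -0.511], [-0.008, -0.766, -0.642, 0.682], [0.0, 0.0, 0.0, 1.0]] 404.3980497605888 -0.04209214765333965
side [[-0.987, -0.112, 0.116, 0.394], [-0.161, 0.721, -0.674, 0.671], [-0.008, -0.684, -0.73, 0.877], [0.0, 0.0, 0.0, 1.0]] 393.2202750075273 -0.013427260878770537
0.025 [[-9.03167650e-01  4.29287627e-01 -5.74098058e-04]
 [ 4.29287997e-01  9.03166462e-01 -1.46908126e-03]
 [-1.12152296e-04 -1.57328007e-03 -9.99998756e-01]] [0.26816503 0.56395788 0.23961005] 1.0036898082031063 {'fx': 322.93882822040246, 'fy': 322.93882822040246, 'cx': 253.85028558723755, 'cy': 186.3357662714331, 'k1': -0.05858358854379959, 'T_tool_cam': array([[-4.94023808e-05, -9.61383272e-01, -2.75213013e-01,
         7.06165150e-02],
       [ 9.99999794e-01,  1.28530551e-04, -6.28493146e-04,
        -2.98569432e-04],
       [ 6.39596077e-04, -2.75212987e-01,  9.61383068e-01,
        -1.44747087e-01],
       [ 0.00000000e+00,  0.00000000e+00,  0.00000000e+00,
         1.00000000e+00]])}
```

View pics/scene0.png

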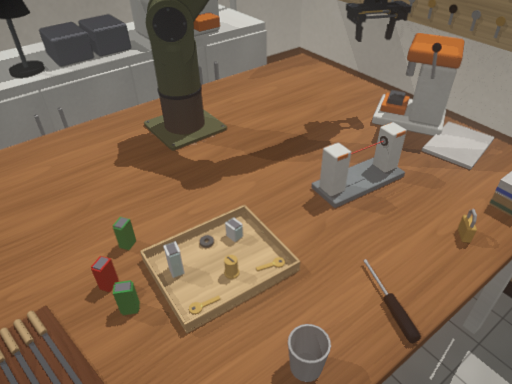

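View pics/side0.png

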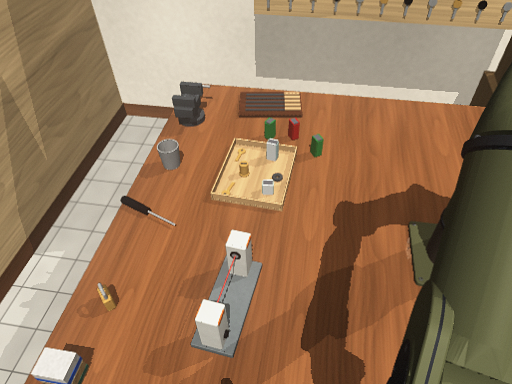

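The scene view shows two cell-like white blocks in the tray: a tall one at (174,261) and a short one at (234,230). The lock plug is at (231,267), the reader heads at (336,170) and (389,149), and green/red decoys lie outside the tray at (124,233), (105,274) and (126,298). The white block at (174,261) fits "taller cell". The side view agrees, with the tall one at (272,149) and the short one at (268,187). I'll confirm in an enlarged crop.

```bash
python3 - <<'E'
from h import *
a=np.load('scene0.npz');b=np.load('side0.npz')
A=cv2.resize(a['p'][210:310,135:265],None,fx=3,fy=3,interpolation=2)
A2=cv2.resize(a['p'][115:205,305:415],None,fx=3,fy=3,interpolation=2)
B=cv2.resize(b['p'][130:210,210:310],None,fx=3,fy=3,interpolation=2)
B2=cv2.resize(b['p'][225:355,185:270],None,fx=2.6,fy=2.6,interpolation=2)
o=np.zeros((600,800,3),np.uint8)
for im,x,y in((A,0,0),(A2,400,0),(B,0,300),(B2,400,280)):
    im=im[:600-y,:800-x];o[y:y+im.shape[0],x:x+im.shape[1]]=im
cv2.imwrite('pics/crop1.png',o[:,:,::-1])
for n,f,px in(('scene',a,[(173,247),(174,265),(168,262),(180,262),(234,224),(336,151),(389,129),(231,260)]),('side',b,[(273,142),(268,183),(239,238),(211,310)])):
    c=bot.camera_info(n);T=np.array(c['extrinsics']);print(n,np.c_[px,pts(c,T,px,f['d']).round(4)])
E
```

```text
scene [[ 1.730e+02  2.470e+02  5.244e-01 -3.114e-01  7.570e-02]
 [ 1.740e+02  2.650e+02  5.432e-01 -3.241e-01  4.630e-02]
 [ 1.680e+02  2.620e+02  5.272e-01 -3.297e-01  4.490e-02]
 [ 1.800e+02  2.620e+02  5.459e-01 -3.113e-01  4.900e-02]
 [ 2.340e+02  2.240e+02  5.198e-01 -1.586e-01  4.680e-02]
 [ 3.360e+02  1.510e+02  5.478e-01  1.251e-01  1.421e-01]
 [ 3.890e+02  1.290e+02  5.623e-01  3.054e-01  1.440e-01]
 [ 2.310e+02  2.600e+02  6.071e-01 -2.264e-01  5.100e-02]]
side [[ 2.730e+02  1.420e+02  5.239e-01 -3.176e-01  7.200e-02]
 [ 2.680e+02  1.830e+02  5.159e-01 -1.572e-01  4.440e-02]
 [ 2.390e+02  2.380e+02  5.421e-01  1.275e-01  1.383e-01]
 [ 2.110e+02  3.100e+02  5.611e-01  3.176e-01  1.425e-01]]
```

View pics/crop1.png

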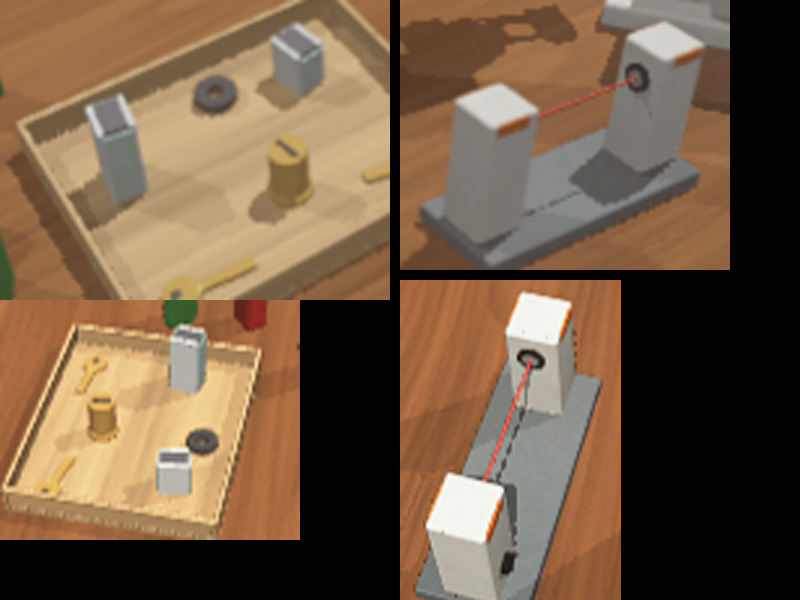

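The crop confirms it: the tall cell is the grey-white block at scene (174,261), and the other is about half its height. The red beam is also visible. Next I'll move towards the reader for a wrist view.

Request:
{"fn": "drive_tool", "kwargs": {
  "targets": [
    [-1, -0.8, -0.46, -0.3, 0, 0, 0],
    [-1, -0.8, -0.46, -0.3, 0, 0, 0],
    [-1, -0.8, -0.46, -0.3, 0, 0, 0],
    [-1, -0.8, -0.46, -0.3, 0, 0, 0]
  ]
}}

```text
time_s: 0.6
position: [0.3951, 0.3805, 0.3126]
eef_rot: [[-0.903, 0.429, -0.0], [0.429, 0.903, -0.001], [0.0, -0.001, -1.0]]
ft_force: [0.6, 0.1, -0.2]
finger_gap: 1.0
gripper_force: 0.0
```

Request:
{"fn": "drive_tool", "kwargs": {
  "targets": [
    [-1, -0.8, -0.46, 0, 0, 0, 0],
    [-1, -0.8, -0.46, 0, 0, 0, 0],
    [-1, -0.8, -0.46, 0, 0, 0, 0],
    [-1, 0, 0, 0, 0, 0, 0],
    [-1, 0, 0, 0, 0, 0, 0]
  ]
}}

```text
time_s: 1.23
position: [0.4883, 0.2461, 0.3121]
eef_rot: [[-0.903, 0.429, -0.001], [0.429, 0.903, 0.001], [0.001, 0.0, -1.0]]
ft_force: [0.1, -0.0, -0.4]
finger_gap: 1.0
gripper_force: 0.0
```

```bash
python3 - <<'E'
from h import *
p,d,c,T=snap('wrist'); cv2.imwrite('pics/w1.png',p[:,:,::-1]); np.savez('w1',p=p,d=d,T=T); print(T.round(3))
E
```

```text
[[ 0.429  0.869  0.247  0.425]
 [ 0.903 -0.413 -0.118  0.276]
 [-0.001  0.274 -0.962  0.457]
 [ 0.     0.     0.     1.   ]]
```

View pics/w1.png

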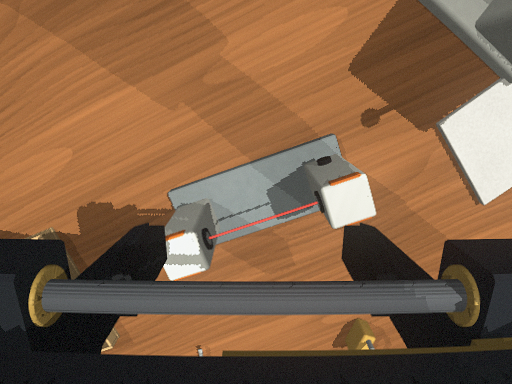

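The wrist view shows the reader with head tops at (180,255) and (347,200), and the red beam running from (208,238) to (320,203). Now I'll measure the beam and the heads.

```bash
python3 - <<'E'
from h import *
def red(p,roi):
    h=p.astype(int); m=(h[...,0]>150)&(h[...,1]<115)&(h[...,2]<115)&(h[...,0]-h[...,1]>90)&(abs(h[...,1]-h[...,2])<40)
    k=np.zeros(m.shape,bool);x0,y0,x1,y1=roi;k[y0:y1,x0:x1]=1;v,u=np.nonzero(m&k);return np.c_[u,v]
for n,f,roi in(('scene','scene0.npz',(345,130,395,165)),('side','side0.npz',(212,250,240,305)),('wrist','w1.npz',(210,195,320,245))):
    z=np.load(f);c=bot.camera_info(n);T=z['T'] if n=='wrist' else np.array(c['extrinsics'])
    uv=red(z['p'],roi); P=rayz(c,T,uv,.110)[:,:2]
    vx,vy,x0,y0=cv2.fitLine(P.astype(np.float32),cv2.DIST_HUBER,0,.01,.01).ravel()
    if vy<0:vx,vy=-vx,-vy
    print(n,len(uv),'yaw of y',np.degrees(np.arctan2(-vx,vy)).round(2),'x at y=.215',x0+vx/vy*(.215-y0),'y range',P[:,1].min(),P[:,1].max())
    v,u=np.mgrid[0:384,0:512]; uv=np.c_[u.ravel(),v.ravel()]; Q=pts(c,T,uv,z['d'])
    m=((abs(Q[:,2]-.14)<.006)&(Q[:,0]>.48)&(Q[:,0]<.64)&(Q[:,1]>.05)&(Q[:,1]<.38)&(z['d'].ravel()>0)).reshape(384,512).astype(np.uint8)
    # bright
    m&=(z['p'].max(2)>150).astype(np.uint8)
    k,l,s,ce=cv2.connectedComponentsWithStats(m)
    for i in range(1,k):
        if s[i,4]<60: continue
        R=rayz(c,T,uv[(l==i).ravel()],.14)[:,:2].astype(np.float32)
        print('  top',ce[i].round(),s[i,4],cv2.minAreaRect(R),Q[(l==i).ravel()][:,2].mean())
E
```

```text
scene 12 yaw of y -5.61 x at y=.215 0.5492232 y range 0.195514367832755 0.2928321256128047
  top [393. 128.] 195 ((0.5624969601631165, 0.32235488295555115), (0.052029360085725784, 0.051614683121442795), 84.48379516601562) 0.1425248920582638
  top [336. 150.] 243 ((0.5434578657150269, 0.13145330548286438), (0.04953732341527939, 0.05226951837539673), 83.96367645263672) 0.14201631667882886
side 53 yaw of y -5.99 x at y=.215 0.5532633 y range 0.1601368150317688 0.2795277998086603
  top [238. 240.] 380 ((0.5437930822372437, 0.13490116596221924), (0.05198999494314194, 0.05082246661186218), 83.86336517333984) 0.1386909202554595
  top [209. 312.] 582 ((0.5634790658950806, 0.32110345363616943), (0.050868939608335495, 0.0519041046500206), 83.85116577148438) 0.13988029260224383
wrist 247 yaw of y -5.8 x at y=.215 0.5536462 y range 0.159907841538404 0.29027319044788497
  top [349. 201.] 2104 ((0.5632662177085876, 0.31928980350494385), (0.048579469323158264, 0.05237694829702377), 83.70719146728516) 0.14034508413060917
  top [183. 256.] 1541 ((0.5435773730278015, 0.13093608617782593), (0.04722079262137413, 0.054224465042352676), 78.81586456298828) 0.14048405545571016
```

Both the beam line and the head tops put the beam middle near (0.5535, 0.2265), with the reader y axis turned -5.9°. Next is the cell.

Request:
{"fn": "drive_tool", "kwargs": {
  "targets": [
    [-1, -0.48, -0.82, 0, 0, 0, 0],
    [-1, -0.48, -0.82, 0, 0, 0, 0],
    [-1, -0.48, -0.82, 0, 0, 0, 0],
    [-1, -0.48, -0.82, 0, 0, 0, 0],
    [-1, -0.48, -0.82, 0, 0, 0, 0]
  ]
}}

```text
time_s: 1.9
position: [0.5133, -0.0378, 0.3124]
eef_rot: [[-0.905, 0.426, 0.0], [0.426, 0.905, 0.001], [-0.0, 0.001, -1.0]]
ft_force: [1.5, 0.3, -1.0]
finger_gap: 1.003
gripper_force: 0.0
```

Request:
{"fn": "drive_tool", "kwargs": {
  "targets": [
    [-1, -0.48, -0.82, 0, 0, 0, 0],
    [-1, -0.48, -0.82, 0, 0, 0, 0],
    [-1, -0.48, -0.82, 0, 0, 0, 0],
    [-1, -0.48, -0.82, 0, 0, 0, 0],
    [-1, -0.48, -0.82, 0, 0, 0, 0]
  ]
}}

```text
time_s: 2.52
position: [0.5389, -0.3217, 0.3123]
eef_rot: [[-0.905, 0.426, 0.001], [0.426, 0.905, 0.001], [-0.0, 0.001, -1.0]]
ft_force: [0.8, 0.8, 0.8]
finger_gap: 0.998
gripper_force: 0.0
```

Request:
{"fn": "drive_tool", "kwargs": {
  "targets": [
    [-1, 0, 0, 0, 0, 0, 0],
    [-1, 0, 0, 0, 0, 0, 0]
  ]
}}

```text
time_s: 2.78
position: [0.5386, -0.3198, 0.3119]
eef_rot: [[-0.904, 0.427, 0.0], [0.427, 0.904, 0.002], [0.001, 0.002, -1.0]]
ft_force: [-0.1, 0.3, 0.4]
finger_gap: 1.004
gripper_force: 0.0
```

```bash
python3 - <<'E'
from h import *
p,d,c,T=snap('wrist'); cv2.imwrite('pics/w2.png',p[:,:,::-1]); np.savez('w2',p=p,d=d,T=T); print(proj(c,T,[[.524,-.316,.075]]))
print(bot.state()['joint_pos'])
E
```

```text
[[251.59890401 143.14854054]]
[ 0.569979    0.61931609 -0.19607924  1.46639146  0.12710828  1.06908946
  1.47918779]
```

View pics/w2.png

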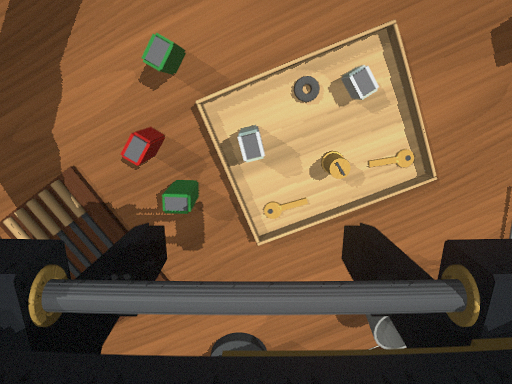

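The wrist view shows the tall cell at (250,143), the short cell at (362,82), the lock plug at (337,163) and the cutter wheel at (307,88). The tall cell's long axis is nearly vertical in the picture, so the frosted faces are to the left and right.

```bash
python3 - <<'E'
from h import *
z=np.load('w2.npz');c=bot.camera_info('wrist');T=z['T']
v,u=np.mgrid[0:384,0:512]; uv=np.c_[u.ravel(),v.ravel()]; Q=pts(c,T,uv,z['d'])
m=(abs(Q[:,2]-.075)<.008)&(z['d'].ravel()>0)&(np.linalg.norm(Q[:,:2]-[.524,-.316],axis=1)<.04)
R=rayz(c,T,uv[m],.075)[:,:2].astype(np.float32);r=cv2.minAreaRect(R)
print(m.sum(),r,R.mean(0),Q[m][:,2].mean())
# dark cap
x0,y0,x1,y1=235,120,270,170
g=z['p'][y0:y1,x0:x1].astype(int).max(2); np.set_printoptions(linewidth=250); 
mm=np.zeros((384,512),bool);mm[y0:y1,x0:x1]=(g<150);
mm&=m.reshape(384,512); V,U=np.nonzero(mm); C=rayz(c,T,np.c_[U,V],.075)[:,:2].astype(np.float32)
print('cap',len(C),cv2.minAreaRect(C),C.mean(0))
cr=np.hstack([cv2.resize(z['p'][110:185,215:285],(420,450),interpolation=cv2.INTER_CUBIC),cv2.resize(m.reshape(384,512)[110:185,215:285].astype(np.uint8)[...,None].repeat(3,2)*z['p'][110:185,215:285],(380,450),interpolation=0)])
cv2.imwrite('pics/crop2.png',cr[:,:,::-1])
# tray wall top at z=.03 + scene/side estimates of the same
for n in('scene','side'):
    f=np.load(n+'0.npz');cc=bot.camera_info(n);TT=np.array(cc['extrinsics']);q=pts(cc,TT,uv,f['d'])
    k=(abs(q[:,2]-.075)<.006)&(f['d'].ravel()>0)&(np.linalg.norm(q[:,:2]-[.524,-.316],axis=1)<.04)
    S=rayz(cc,TT,uv[k],.075)[:,:2].astype(np.float32);print(n,k.sum(),cv2.minAreaRect(S))
E
```

```text
655 ((0.5259748697280884, -0.3185521960258484), (0.02607731521129608, 0.03639722615480423), 78.64971923828125) [ 0.52572614 -0.31844723] 0.07485251817101565
cap 362 ((0.5239185690879822, -0.31999635696411133), (0.021433638408780098, 0.03293334320187569), 78.64971923828125) [ 0.52548313 -0.31814727]
scene 189 ((0.5306196808815002, -0.3172535300254822), (0.026545260101556778, 0.04154042899608612), 77.98253631591797)
side 65 ((0.5259119272232056, -0.3125362694263458), (0.031209081411361694, 0.0349433571100235), 80.10511779785156)
```

View pics/crop2.png

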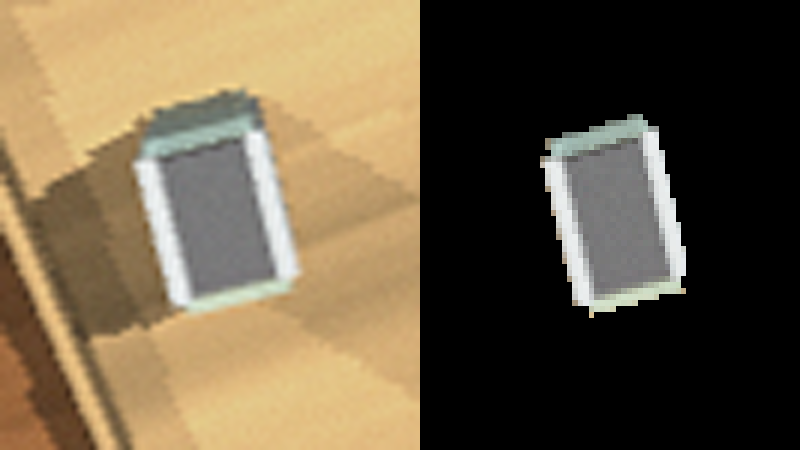

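The crop shows the white frosted sides to the left and right and the greenish windows at the short ends. Together with the 26 x 36 mm rectangle this settles it: the cell's y axis is at 78.65° and its centre is at (0.5258, -0.3185).

Request:
{"fn": "drive_tool", "kwargs": {
  "targets": [
    [-0.36, 0.2, -0.07, 0.8, 0, 0, 0],
    [-0.36, 0, 0, 0.8, 0, 0, -0.039],
    [-0.36, 0, 0, 0.8, 0, 0, -0.0385],
    [-0.36, 0, 0, 0.7, 0, 0, 0],
    [-0.36, 0, 0, 0, 0, 0, 0]
  ]
}}

```text
time_s: 3.45
position: [0.5237, -0.3175, 0.1239]
eef_rot: [[-0.981, 0.195, -0.006], [0.195, 0.981, 0.004], [0.006, 0.003, -1.0]]
ft_force: [-0.0, -0.5, -0.6]
finger_gap: 0.684
gripper_force: 0.0
```

Request:
{"fn": "drive_tool", "kwargs": {
  "targets": [
    [-0.36, 0, 0, 0, 0, 0, 0]
  ]
}}

```text
time_s: 3.58
position: [0.5267, -0.32, 0.128]
eef_rot: [[-0.98, 0.197, 0.003], [0.197, 0.98, -0.001], [-0.003, -0.0, -1.0]]
ft_force: [0.5, 0.6, 0.5]
finger_gap: 0.681
gripper_force: 0.0
```

```bash
python3 - <<'E'
from h import *
s=bot.state();print(s['position'],s['eef_rot'],s['finger_gap'])
p,d,c,T=snap('wrist'); cv2.imwrite('pics/w3.png',p[:,:,::-1])
v,u=np.mgrid[0:384,0:512]; uv=np.c_[u.ravel(),v.ravel()]; Q=pts(c,T,uv,d)
m=(abs(Q[:,2]-.075)<.006)&(d.ravel()>0)&(np.linalg.norm(Q[:,:2]-[.526,-.318],axis=1)<.035)
if m.sum()>10:
    R=rayz(c,T,uv[m],.075)[:,:2].astype(np.float32);print(m.sum(),cv2.minAreaRect(R))
E
```

```text
[ 0.52666993 -0.32003584  0.12803279] [[-9.80362135e-01  1.97189590e-01  2.51981198e-03]
 [ 1.97188837e-01  9.80365373e-01 -5.46378184e-04]
 [-2.57807650e-03 -3.87696897e-05 -9.99996676e-01]] 0.681331381461548
2091 ((0.5250765681266785, -0.31797921657562256), (0.026101548224687576, 0.03629925101995468), 78.64263916015625)
```

View pics/w3.png

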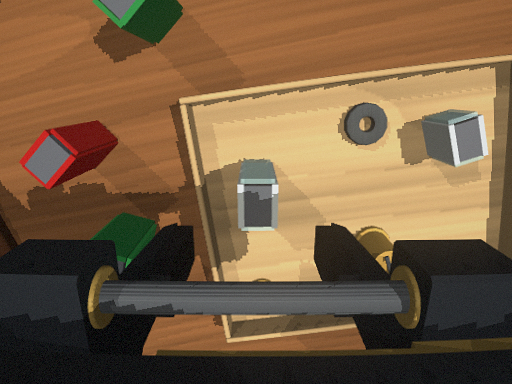

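The view shows the cell at (258,200) centred between the fingers, with the frosted faces at left and right. The lock plug at (375,245) is clear of the right finger. Going down now.

Request:
{"fn": "drive_tool", "kwargs": {
  "targets": [
    [-0.36, 0.025, 0.025, 0.35, 0, 0, 0],
    [-0.36, 0, 0, 0.35, 0, 0, 0],
    [-0.36, 0, 0, 0.35, 0, 0, 0],
    [-0.36, 0, 0, 0, 0, 0, 0],
    [-0.36, 0, 0, 0, 0, 0, 0]
  ]
}}

```text
time_s: 4.25
position: [0.5251, -0.3196, 0.0651]
eef_rot: [[-0.98, 0.199, 0.003], [0.199, 0.98, -0.001], [-0.003, -0.001, -1.0]]
ft_force: [0.7, -1.2, 1.0]
finger_gap: 0.68
gripper_force: 0.0
```

```bash
python3 - <<'E'
from h import *
s=bot.state();print(s['position'],np.array(s['eef_rot']).round(4).tolist(),s['ft_force'])
E
```

```text
[ 0.52512683 -0.31957262  0.06510875] [[-0.98, 0.199, 0.0027], [0.199, 0.98, -0.0012], [-0.0029, -0.0007, -1.0]] [ 0.70892952 -1.16827191  1.00269642]
```

Next: close, then lift straight up.

Request:
{"fn": "drive_tool", "kwargs": {
  "targets": [
    [1, 0, 0, 0, 0, 0, 0],
    [1, 0, 0, 0, 0, 0, 0],
    [1, 0, 0, 0, 0, 0, 0],
    [1, 0, 0, 0, 0, 0, 0],
    [1, 0, 0, 0, 0, 0, 0]
  ]
}}

```text
time_s: 4.88
position: [0.524, -0.3191, 0.0634]
eef_rot: [[-0.98, 0.199, 0.0], [0.199, 0.98, 0.0], [-0.0, 0.0, -1.0]]
ft_force: [-0.6, -0.7, 1.8]
finger_gap: 0.293
gripper_force: 29.9
```

Request:
{"fn": "drive_tool", "kwargs": {
  "targets": [
    [1, 0, 0, -0.2, 0, 0, 0],
    [1, 0, 0, -0.3, 0, 0, 0],
    [1, 0, 0, -0.3, 0, 0, 0],
    [1, 0, 0, -0.2, 0, 0, 0],
    [1, 0, 0, 0, 0, 0, 0]
  ]
}}

```text
time_s: 5.5
position: [0.5246, -0.3195, 0.1248]
eef_rot: [[-0.98, 0.199, 0.002], [0.199, 0.98, -0.001], [-0.002, -0.001, -1.0]]
ft_force: [-0.7, 0.4, -1.4]
finger_gap: 0.289
gripper_force: 29.9
```

Request:
{"fn": "drive_tool", "kwargs": {
  "targets": [
    [1, 0, 0, -0.6, 0, 0, 0],
    [1, 0, 0.3, -0.7, 0, 0, 0],
    [1, 0.1, 0.6, -0.7, 0, 0, 0],
    [1, 0.1, 0.75, -0.6, 0, 0, 0],
    [1, 0.1, 0.75, -0.3, 0, 0, 0]
  ]
}}

```text
time_s: 6.12
position: [0.5354, -0.1732, 0.2989]
eef_rot: [[-0.98, 0.199, 0.002], [0.199, 0.98, -0.0], [-0.002, 0.0, -1.0]]
ft_force: [0.5, -0.2, -1.6]
finger_gap: 0.294
gripper_force: 29.9
```

Request:
{"fn": "drive_tool", "kwargs": {
  "targets": [
    [1, 0.12, 0.75, 0, 0, 0, 0],
    [1, 0.12, 0.75, 0, 0, 0, 0],
    [1, 0.12, 0.75, 0, 0, 0, 0],
    [1, 0.12, 0.75, 0, 0, 0, 0],
    [1, 0.12, 0.75, 0, 0, 0, 0]
  ]
}}

```text
time_s: 6.75
position: [0.5439, 0.0545, 0.2967]
eef_rot: [[-0.98, 0.199, -0.001], [0.199, 0.98, -0.0], [0.001, -0.001, -1.0]]
ft_force: [0.1, -0.3, -1.1]
finger_gap: 0.295
gripper_force: 29.9
```

Request:
{"fn": "drive_tool", "kwargs": {
  "targets": [
    [1, 0.12, 0.75, 0, 0, 0, 0],
    [1, 0.12, 0.75, 0, 0, 0, 0],
    [1, 0.12, 0.75, 0, 0, 0, 0],
    [1, 0, 0.4, 0, 0, 0, 0],
    [1, 0, 0, 0, 0, 0, 0]
  ]
}}

```text
time_s: 7.38
position: [0.5541, 0.2156, 0.2965]
eef_rot: [[-0.981, 0.195, -0.001], [0.195, 0.981, 0.001], [0.002, 0.001, -1.0]]
ft_force: [0.2, 0.1, -1.4]
finger_gap: 0.293
gripper_force: 29.9
```

Request:
{"fn": "drive_tool", "kwargs": {
  "targets": [
    [1, 0, 0, 0, 0, 0, 0.05],
    [1, 0, 0, 0, 0, 0, 0.05],
    [1, 0, 0, 0, 0, 0, 0.05],
    [1, 0, 0, 0, 0, 0, 0.05],
    [1, 0, 0, 0, 0, 0, 0.05]
  ]
}}

```text
time_s: 8.0
position: [0.5547, 0.2108, 0.297]
eef_rot: [[-0.546, 0.838, -0.001], [0.838, 0.546, -0.002], [-0.001, -0.002, -1.0]]
ft_force: [-0.1, -0.6, -1.8]
finger_gap: 0.288
gripper_force: 29.9
```

Request:
{"fn": "drive_tool", "kwargs": {
  "targets": [
    [1, 0, 0, 0, 0, 0, 0.05],
    [1, 0, 0, 0, 0, 0, 0.05],
    [1, 0, 0, 0, 0, 0, 0.05],
    [1, 0, 0, 0, 0, 0, 0.05],
    [1, 0, 0, 0, 0, 0, 0]
  ]
}}

```text
time_s: 8.62
position: [0.5547, 0.2114, 0.297]
eef_rot: [[0.044, 0.999, -0.001], [0.999, -0.044, -0.002], [-0.002, -0.001, -1.0]]
ft_force: [0.5, 0.4, -1.9]
finger_gap: 0.29
gripper_force: 29.9
```

Request:
{"fn": "drive_tool", "kwargs": {
  "targets": [
    [1, 0, 0, 0, 0, 0, 0.019],
    [1, 0.25, -0.048, 0.3, 0, 0, 0],
    [1, 0, 0, 0.5, 0, 0, 0],
    [1, 0, 0, 0.4, 0, 0, 0],
    [1, 0, 0, 0, 0, 0, 0]
  ]
}}

```text
time_s: 9.25
position: [0.5514, 0.2287, 0.2225]
eef_rot: [[0.1, 0.995, -0.006], [0.995, -0.1, -0.002], [-0.002, -0.006, -1.0]]
ft_force: [-0.1, 0.2, 0.1]
finger_gap: 0.292
gripper_force: 29.9
```

Request:
{"fn": "drive_tool", "kwargs": {
  "targets": [
    [1, 0, 0, 0, 0, 0, 0],
    [1, 0, 0, 0, 0, 0, 0]
  ]
}}

```text
time_s: 9.5
position: [0.5542, 0.2289, 0.2263]
eef_rot: [[0.102, 0.995, 0.002], [0.995, -0.102, 0.001], [0.001, 0.002, -1.0]]
ft_force: [-0.2, 0.2, -1.2]
finger_gap: 0.293
gripper_force: 29.9
```

```bash
python3 - <<'E'
from h import *
X=[]
for i in range(4):
    a=snap('scene');s=bot.state();X.append(np.r_[s['position'],np.degrees(np.arctan2(s['eef_rot'][1][0],s['eef_rot'][0][0])),s['eef_rot'][0][2],s['eef_rot'][1][2]])
print(np.array(X).round(4))
b=snap('side');w=snap('wrist')
for n,q in(('scene1',a),('side1',b),('w4',w)): np.savez(n,p=q[0],d=q[1],T=q[3])
o=np.zeros((600,800,3),np.uint8)
for f,(x0,y0,x1,y1),(X0,Y0) in((a,(290,60,430,210),(0,0)),(b,(170,180,290,350),(420,0)),):
    im=cv2.resize(f[0][y0:y1,x0:x1],None,fx=3,fy=3,interpolation=2);im=im[:600,:800-X0];o[Y0:Y0+im.shape[0],X0:X0+im.shape[1]]=im
cv2.imwrite('pics/c3.png',o[:,:,::-1])
E
```

```text
[[5.54100e-01 2.28800e-01 2.26300e-01 8.41259e+01 1.80000e-03 9.00000e-04]
 [5.54000e-01 2.28800e-01 2.26200e-01 8.41173e+01 1.50000e-03 9.00000e-04]
 [5.53900e-01 2.28800e-01 2.26100e-01 8.41184e+01 1.30000e-03 7.00000e-04]
 [5.53800e-01 2.28700e-01 2.25900e-01 8.41119e+01 1.00000e-03 5.00000e-04]]
```

View pics/c3.png

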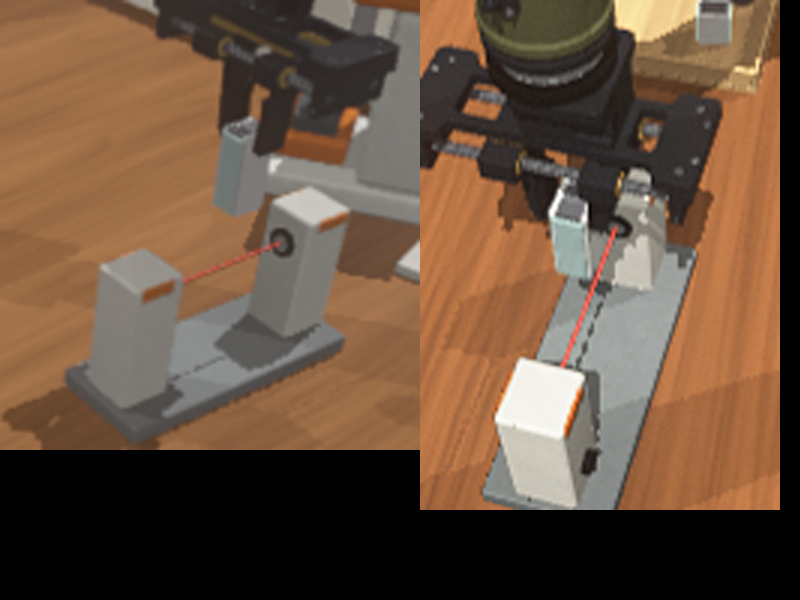

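The scene and side views show the cell held upright above the beam, with its greenish window facing along the beam. I'll measure its offset and tilt in the hand.

```bash
python3 - <<'E'
from h import *
v,u=np.mgrid[0:384,0:512]; uv=np.c_[u.ravel(),v.ravel()]
tcp=np.array([.5538,.2287,.2259]);ya=np.radians(84.11);ex=np.array([np.cos(ya),np.sin(ya),0]);ey=np.array([np.sin(ya),-np.cos(ya),0])
for n in('scene','side'):
    f=np.load(n+'1.npz');c=bot.camera_info(n);T=f['T'];Q=pts(c,T,uv,f['d'])-tcp
    L=np.c_[Q@ex,Q@ey,Q[:,2]];ok=(f['d'].ravel()>0)&(f['p'].max(2).ravel()>70)
    m=ok&(abs(L[:,0])<.03)&(abs(L[:,1])<.025)&(L[:,2]>-.075)&(L[:,2]<.02)
    K=L[m];print(n,m.sum(),np.percentile(K,[1,5,50,95,99],axis=0).round(4).tolist())
    # -ex window face: plane fit
    w=K[(K[:,0]<-.012)&(K[:,2]<-.005)&(K[:,2]>-.052)&(abs(K[:,1])<.009)]
    A=np.c_[w[:,1:],np.ones(len(w))];co=np.linalg.lstsq(A,w[:,0],rcond=None)[0];print(' window',len(w),'x=',co.round(4),'ranges',w.min(0).round(4),w.max(0).round(4))
    w=K[(K[:,1]>.008)&(K[:,2]<-.025)&(K[:,2]>-.055)]
    if len(w)>20:
        A=np.c_[w[:,0],w[:,2],np.ones(len(w))];print(' frost y=',np.linalg.lstsq(A,w[:,1],rcond=None)[0].round(4),len(w),w.min(0).round(4),w.max(0).round(4))
    # same view beam->pixel offset check: bottom face corner pixels
    P=np.array([tcp+sx*.018*ex+sy*.013*ey+[0,0,z] for z in(-.0595,.0105) for sx in(-1,1) for sy in(-1,1)])
    px=proj(c,T,P);im=f['p'].copy()
    for q in px: cv2.circle(im,tuple(int(round(t*16)) for t in q),20,(255,0,255),-1,cv2.LINE_AA,4)
    x0,y0=px.min(0).astype(int)-12;x1,y1=px.max(0).astype(int)+12
    im=cv2.resize(im[y0:y1,x0:x1],(390,560),interpolation=cv2.INTER_CUBIC)
    o=im if n=='scene' else np.hstack([o,im])
cv2.imwrite('pics/c4.png',o[:,:,::-1])
E
```

```text
scene 472 [[-0.0215, -0.0144, -0.0532], [-0.0205, -0.0104, -0.05], [-0.0146, 0.0098, -0.0169], [0.0108, 0.0145, 0.0154], [0.0143, 0.0159, 0.0169]]
 window 105 x= [ 0.0157  0.0076 -0.019 ] ranges [-0.0222 -0.009  -0.0518] [-0.0151  0.0087 -0.005 ]
 frost y= [ 0.0449 -0.0404  0.0114] 120 [-0.0213  0.0081 -0.0545] [ 0.0175  0.0163 -0.0251]
side 419 [[-0.0146, -0.0133, -0.0565], [-0.0089, -0.0123, -0.0527], [0.0128, -0.0011, -0.007], [0.0166, 0.0123, 0.0123], [0.017, 0.016, 0.0139]]Traceback (most recent call last):
  File "<stdin>", line 11, in <module>
    return umr_minimum(a, axis, None, out, keepdims, initial, where)
ValueError: zero-size array to reduction operation minimum which has no identity
```

The tilt is under 0.5° and the offset is about 1 mm. Descending onto the beam.

Request:
{"fn": "drive_tool", "kwargs": {
  "targets": [
    [1, -0.02, 0, 0.2, 0, 0, 0],
    [1, 0, 0, 0.4, 0, 0, 0],
    [1, 0, 0, 0.4, 0, 0, 0],
    [1, 0, 0, 0.35, 0, 0, 0],
    [1, 0, 0, 0.17, 0, 0, 0]
  ]
}}

```text
time_s: 10.42
position: [0.5525, 0.2269, 0.1323]
eef_rot: [[0.103, 0.995, -0.002], [0.995, -0.103, -0.001], [-0.001, -0.002, -1.0]]
ft_force: [0.3, 0.5, -1.4]
finger_gap: 0.289
gripper_force: 29.9
```

Request:
{"fn": "drive_tool", "kwargs": {
  "targets": [
    [1, 0, 0, 0, 0, 0, 0],
    [1, 0, 0, 0, 0, 0, 0],
    [1, 0, 0, 0, 0, 0, 0],
    [1, 0, 0, 0, 0, 0, 0]
  ]
}}

```text
time_s: 10.92
position: [0.5537, 0.2275, 0.1347]
eef_rot: [[0.103, 0.995, 0.001], [0.995, -0.103, 0.001], [0.001, 0.001, -1.0]]
ft_force: [0.8, 0.0, -1.2]
finger_gap: 0.292
gripper_force: 29.9
```

```bash
python3 - <<'E'
from h import *
X=[];a=snap('scene');b=snap('side')
for i in range(6):
    s=bot.state();X.append(np.r_[s['position'],np.degrees(np.arctan2(s['eef_rot'][1][0],s['eef_rot'][0][0])),s['eef_rot'][0][2],s['eef_rot'][1][2]]);w=snap('wrist')
print(np.array(X).round(4));tcp=np.mean(X,0)[:3]
v,u=np.mgrid[0:384,0:512]; uv=np.c_[u.ravel(),v.ravel()]
ya=np.radians(84.11);ex=np.array([np.cos(ya),np.sin(ya),0]);ey=np.array([np.sin(ya),-np.cos(ya),0]);o=[]
for n,f in(('scene',a),('side',b)):
    p,d,c,T=f;Q=pts(c,T,uv,d);hd=(np.hypot(Q[:,0]-.5436,Q[:,1]-.132)<.02)&(Q[:,2]>.13)
    L=Q-tcp;L=np.c_[L@ex,L@ey,Q[:,2]];m=(abs(L[:,0])<.018)&(abs(L[:,1])<.0075)&(L[:,2]>.135)&(L[:,2]<.155)&(d.ravel()>0)
    print(n,'head z',np.median(Q[hd][:,2]),'cell top z',m.sum(),np.median(L[m][:,2]),L[m].mean(0))
    P=np.array([tcp+sx*.018*ex+sy*.013*ey+[0,0,z] for z in(-.0595,.0105) for sx in(-1,1) for sy in(-1,1)])
    px=proj(c,T,P);x0,y0=px.min(0).astype(int)-15;x1,y1=px.max(0).astype(int)+15
    S=8;im=cv2.resize(p[y0:y1,x0:x1],None,fx=S,fy=S,interpolation=cv2.INTER_CUBIC)
    bm=proj(c,T,tcp+[[0,0,-.0245]]-.018*ex)
    for q in np.vstack([px,bm]): cv2.circle(im,tuple(((q+.5-[x0,y0])*S).astype(int)),3,(255,0,255),-1)
    o.append(im[:600,:400])
H=max(i.shape[0] for i in o);o=[cv2.copyMakeBorder(i,0,H-i.shape[0],0,0,0) for i in o]
cv2.imwrite('pics/c4.png',np.hstack(o)[:,:,::-1])
E
```

```text
[[5.53600e-01 2.27500e-01 1.34500e-01 8.41080e+01 5.00000e-04 3.00000e-04]
 [5.53500e-01 2.27400e-01 1.34400e-01 8.41038e+01 4.00000e-04 2.00000e-04]
 [5.53500e-01 2.27400e-01 1.34300e-01 8.41038e+01 2.00000e-04 2.00000e-04]
 [5.53400e-01 2.27400e-01 1.34200e-01 8.41040e+01 1.00000e-04 1.00000e-04]
 [5.53400e-01 2.27400e-01 1.34200e-01 8.41104e+01 1.00000e-04 1.00000e-04]
 [5.53400e-01 2.27400e-01 1.34100e-01 8.41034e+01 0.00000e+00 1.00000e-04]]
scene head z 0.14229302533733768 cell top z 39 0.14903041481186718 [-0.00655049 -0.00078927  0.14843798]
side head z 0.13927924381480472 cell top z 73 0.14456160368450044 [0.00599966 0.00075921 0.14410588]
```

View pics/c4.png

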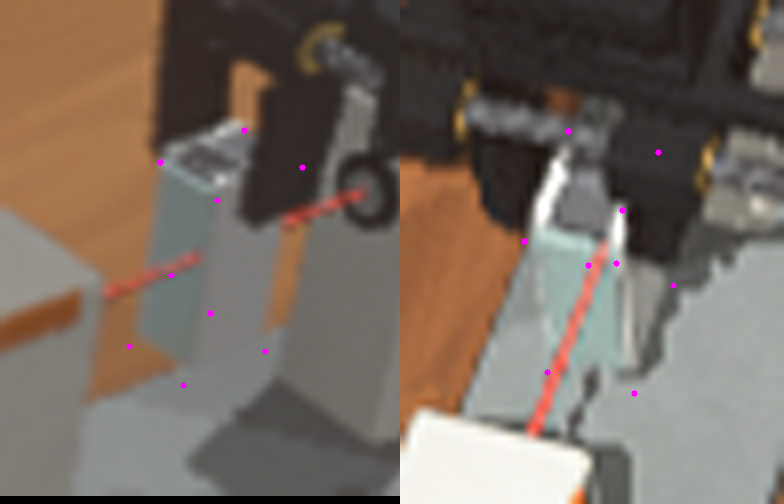

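The view shows the beam entering the near window close to its middle: about (173,267) against a window centre of (175,260) in the scene crop. In the side crop it passes through the centre at about (580,298). The cell sits about 1 mm high, so I'll trim that and settle.

Request:
{"fn": "drive_tool", "kwargs": {
  "targets": [
    [1, 0, 0, 0.015, 0, 0, 0],
    [1, 0, 0, 0, 0, 0, 0],
    [1, 0, 0, 0, 0, 0, 0],
    [1, 0, 0, 0, 0, 0, 0],
    [1, 0, 0, 0, 0, 0, 0]
  ]
}}

```text
time_s: 11.95
position: [0.5534, 0.2274, 0.1333]
eef_rot: [[0.103, 0.995, 0.0], [0.995, -0.103, 0.0], [0.0, 0.0, -1.0]]
ft_force: [0.3, 0.1, -1.4]
finger_gap: 0.292
gripper_force: 29.9
```

```bash
python3 - <<'E'
from h import *
for i in range(4): snap('side')
s=bot.state();print(s['position'],s['finger_gap'],np.abs(s['dq']).max(),bot.sign_off())
E
```

```text
the job is handed in; nothing more can be done
[0.55340503 0.22738764 0.13322812] 0.2891570389649418 0.0016925896025506556 None
```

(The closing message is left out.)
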